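# Close up a capacitor bank and hold its sprung cover down

### The job

Get the capacitor bank ready to be locked up: stand the can that has toppled against its neighbour upright again in the lane, and turn the quarter-turn stud until its cross-bar lies lengthwise along the chassis, in line with the slot in the cover. Then fetch the loose cover by its handle, fit it over the guide pin and the stud, and press it down flat against both end bridges. Finish while still holding it pressed down, so that the stud can be locked; do not lock it or let go, and leave the other cans standing and the other things on the bench where they are.

Things in the scene. Friction and masses are not known exactly. Their poses are not given: they have to be found in the camera images.
- chassis: Fixed grey sheet-metal tray of the capacitor bank, 290 x 112 mm. Origin: centre of its underside, on the bench; x lengthwise (stud end at -x, nearer the robot; guide-pin end at +x), y across, z up. A steel bridge at each end, 58 mm long in x, 96 mm wide, centred at x = +-112 mm, has its flat top at z = 65 mm: the two seats of the cover. Tray sides 20 mm high at y = +-54 mm
- plungers_mid (a point): Point midway between the two bridges at seat height (chassis x = y = 0, z = 65 mm). Round it, at x = +-126, y = +-36 mm, four sprung rubber plungers 10 mm thick stick up 5 mm above the seats. They carry the cover 5 mm clear of the seats; pushing it fully down takes about 7 N by hand besides the cover's own weight
- lane_floor (a point): Middle of the floor of the can lane (chassis x = y = 0, z = 7 mm). The lane runs along chassis x: a channel 160 mm long and 33 mm wide between two rails whose tops are at z = 21 mm
- pin_foot (a point): Foot of the guide pin in the middle of the +x bridge, on the seat (x = 112, y = 0, z = 65 mm of the chassis). The pin is 8 mm in diameter and 16 mm tall, its top 6 mm tapered
- stud_top (a point): Centre of the top of the quarter-turn stud in the middle of the -x bridge (chassis x = -112, y = 0), 21.5 mm above the seat. Neck 8 mm thick; cross-bar 32 mm long, 9 mm thick, 7 to 18 mm above the seat, with a slightly smaller crown on top. The point turns with the stud: its x axis lies along the cross-bar
- stud (a joint): Angle of the stud about the vertical, rad, counter-clockwise from above: 0 = cross-bar along chassis x, in line with the cover's slot; about 1.57 = crosswise (locked). It starts 0.65 to 1.45 off, turns with slight friction (0.06 N m), stays where it is left and has no stop or click at 0 (stops at +-1.6)
- cover: Loose flat aluminium cover plate, 278 x 96 x 4 mm, about 0.3 kg, lying on the bench. Origin: centre of its underside; x lengthwise (round hole at +x, slot at -x), y across, z up. A black bow handle stands in its middle along x: a round bar 10 mm thick, straight for 78 mm, its axis 28 mm above the underside, on two legs at x = +-45 mm
- cover_handle (a point): Middle of the cover's handle bar, on its axis, 28 mm above the cover's underside; x along the bar
- cover_hole (a point): Centre of the 11 mm round hole at the +x end of the cover, on its underside (x = 112 mm); it goes over the guide pin
- cover_slot (a point): Centre of the slot at the -x end of the cover, on its underside (x = -112 mm): 40 mm long in x, 15 mm wide; the stud's cross-bar passes through it only when in line
- can_tipped: The toppled dark blue can capacitor, 30 mm in diameter, 55 mm long, 70 g. Origin: centre of its base; z along its axis to the top. It stands in the lane on the edge of its base, tilted about 0.59 rad towards chassis +x with its top leaning on the next can, higher than the cover allows; tilted back to within about 0.4 rad of vertical it settles upright
- can_2: Upright can of the same kind in the lane (origin: centre of its base). It and the toppled can take the two places at chassis x = -58 and x = 0, either way round
- can_3: Upright can of the same kind at chassis x = 58 mm in the lane (origin: centre of its base)
- transformer: Bystander: small mains transformer, 53 x 50 x 40 mm, between the work areas; origin under its centre
- tape_roll: Bystander: roll of black tape, 62 mm across, 19 mm high; origin under its centre
- heat_sink: Bystander: finned aluminium heat sink, 30 x 45 x 26 mm; origin under its centre

How it is judged (in metres and radians):
On the way:
1. the toppled can stands upright in the lane and the stud's cross-bar is in line with the chassis, before the cover is on (angle between can_tipped's own z axis and vertical below 0.1 rad and z of can_tipped in the frame of chassis below 0.012 m and value of joint stud between -0.16 and 0.16 rad and horizontal distance between cover_slot and stud_top above 0.06 m), for 0.2 s.
At the end, for the whole second after the job is handed in: Cover over pin (hole within 4 mm) and stud (slot within 7 mm), level, both ends within 2.5 mm of the seats, at rest, fingers bearing on it with over 3 N; stud within 0.3 rad of in line; all three cans upright in the lane (z of cover_slot in the frame of chassis between 0.062 and 0.0675 m and z of cover_hole in the frame of chassis between 0.062 and 0.0675 m and angle between the z axis of cover and the z axis of chassis, either way round below 0.03 rad and horizontal distance between cover_slot and stud_top below 0.007 m and horizontal distance between cover_hole and pin_foot below 0.004 m and value of joint stud between -0.3 and 0.3 rad and contact force between the fingers and cover above 3 N and linear speed of cover below 0.02 m/s and angle between each of can_tipped, can_2, can_3's own z axis and vertical below 0.1 rad and z of can_tipped in the frame of chassis below 0.012 m); the arm keeps its last pose, push and grip.
It fails at once if one of the standing cans is knocked over (angle between any of can_2, can_3's own z axis and vertical above 0.6 rad).
It fails at once if the transformer, the tape roll or the heat sink is pushed away (distance of any of transformer, tape_roll, heat_sink from where it was at the start of the episode above 0.03 m).
It also fails if it takes over 64 s, if anything falls off the work surface, if the arm or the gripper's body presses on something with over 40 N, if the wrist force passes 120 N, or if a joint passes its speed limit or range.

### The arm

A 6-joint arm with a two-finger parallel gripper is mounted at the origin on a cart in front of the work surface, level with it; the furniture and walls round the work are solid. World frame = base frame: x ahead of the robot, y to its left, z up, the work surface at z = 0. Lengths are in mm, angles in rad, forces in N, time in s.
With the tool pointing down it reaches from about 300 to 775 mm from the base axis. Payload 14.6 kg.
Tool frame: the origin (TCP) lies at the centre of the arm's flange, where the gripper is bolted on; the fingertips stand 173 mm ahead of it and the grasp point (between the pads) lies 155 mm ahead of it; z points along the fingers, y is the line along which they close (so a half turn about z gives the same grasp; the last joint's range is limited). The gripper opens to 85 mm and grips with 20 to 120 N. Pads are 22 mm wide; open, the fingers measure 114 mm over their backs; the gripper's body (76 mm by 85 mm) begins 54 mm behind the grasp point. The pads swing forward as they close: fully open they stand 13 mm farther back than shut.
Start: joints at [-1.221, 0.3, 1.521, -0, 1.321, -0.067], TCP at [222.653, -502.908, 404.681] pointing down, gripper open.
Joint ranges: [-3.03, 3.03], [-0.79, 2.21], [0.23, 2.52], [-1.04, 4.18], [0, 3.07], [-2.55, 2.55]. Speed limits (rad/s): [2.22, 2.22, 2.57, 3.14, 3.14, 3.14].

### API

Orientations are given as a unit quaternion [w, x, y, z].
In Python, from rig import bot, eyes gives the robot as it stands. Calls block until the motion is done:
- bot.move_to(position, orientation): joint-space move of the TCP to a pose.
- bot.servo_line(position, attitude=None, speed=150, until_force=None): straight line of the TCP; attitude=None keeps the orientation; speed is the mean speed in mm/s. With until_force (N) it stops when the force on the tool has changed by that much, and returns True; else False.
- bot.move_joints(angles): joint-space move.
- bot.move_gripper(opening, grip_force=None): finger opening in mm; grip_force is the grip in N (None keeps the last); returns when the fingers have stopped.
- bot.dwell(seconds).
- bot.ik(position, orientation): joint angles nearest the present ones, or None.
- eyes.read_camera(name): name is "side" or "top" or "wrist"; returns a dict with "image" (400x640x3 uint8, blue, green, red), "depth" (400x640 float32, mm along the optical axis (not along the pixel's ray), 0 where there is no reading), "fovy" (degrees; the focal length in pixels is half the picture's height over the tangent of half this angle, whatever the lens; pixels are square), "cx", "cy" (the principal point, pixels), "eye" and "attitude" of the camera in the world; the wrist camera has in their place "mount" (4x4, takes a point from camera to tool coordinates, whose origin is the TCP and whose axes are the flange's). Camera axes: x right, y down, z forward; pixel columns grow to the right and rows downward; lengths in mm; the calibration is good to about 2 mm. A picture is of the moment at which its call begins: read the wrist's pose just before it.
A pose or a line that the arm cannot do raises bot.MotionError and nothing moves.
- bot.finish_job(): hands the job in; it is judged then, once.
Trained networks look in the newest picture that a camera, given by its name, has taken for a name from the list of things; names that differ only in an ending like _2 or _b are one class to them, and where a whole thing is asked for, a point or a joint stands for the part that bears it (a point fixed in the world has none). Each returns a list of dicts, best first, with "p" (0 to 1); they miss things now and then, are a little off and sometimes report something else, mostly with a low value. They report only what shows in the picture. A call takes as long as a camera call.
- eyes.look_for(camera, target): "pixel" ([row, column] in pixels, amid what is visible of it).
- eyes.trace(camera, target): "pixels" (400x640 bool, what is visible of it) and "pixel" ([row, column] in pixels, amid what is visible of it).
Readings, each from a call of its own:
- bot.read_clock(): time.
- bot.read_joint_positions(): joint angles.
- bot.read_qvel(): joint speeds.
- bot.read_effort(): joint torques, N m.
- bot.read_ee_pos(): TCP position.
- bot.read_tool_rot(): TCP orientation.
- bot.read_ft_force(): force on the tool from outside, world axes, zero at the start.
- bot.read_moment(): the same for the moment, N m.
- bot.read_grip_width(): finger opening in mm.
- bot.read_grip_force(): force on a finger pad.
Only numpy, scipy, OpenCV 4.12 (cv2) and the standard library are available. Lean on these libraries where they do the work, as an engineer would, in place of code of your own. Each camera call takes 0.05 s, during which the arm holds its last target. There are 200 camera calls.

## Working session

There is one attempt and no reset: what is moved stays moved. The work goes in short steps, each a Python script; the robot and the scene stay as the last script left them, time stands still between calls to the robot, and variables do not carry over. Pictures are saved under pics/ and viewed, at most 10 in all, crops included, and the job is handed in when it is done.

```bash
ls; mkdir -p pics; cat > h.py <<'E'
import numpy as np, cv2
from rig import bot, eyes
from scipy.spatial.transform import Rotation as R
def rot(q): return R.from_quat([q[1],q[2],q[3],q[0]])
def quat(r):
    x=r.as_quat(); return [x[3],x[0],x[1],x[2]]
def down(yaw, half=0):
    # tool z down, tool x axis at yaw in world; tool y = z cross x
    return quat(R.from_euler('z',yaw)*R.from_euler('x',np.pi))
def shot(name):
    if name=='wrist':
        p=np.array(bot.read_ee_pos()); r=rot(bot.read_tool_rot())
        d=eyes.read_camera(name); M=np.array(d['mount'])
        d['Rw']=r.as_matrix()@M[:3,:3]; d['t']=r.as_matrix()@M[:3,3]+p
    else:
        d=eyes.read_camera(name); a=np.array(d['attitude'])
        d['Rw']=a if a.shape==(3,3) else rot(a).as_matrix(); d['t']=np.array(d['eye'])
    d['f']=200/np.tan(np.radians(d['fovy'])/2)
    return d
def cloud(d):
    v,u=np.mgrid[0:400,0:640]; z=d['depth']
    P=np.stack([(u-d['cx'])/d['f']*z,(v-d['cy'])/d['f']*z,z],-1)
    P=P@d['Rw'].T+d['t']; P[z<=0]=np.nan
    return P
E
cat > a.py <<'E'
from h import *
for n in ['top','side']:
    d=shot(n); cv2.imwrite(f'pics/{n}0.png',d['image']); P=cloud(d)
    print(n,d['fovy'],d['t'].round(),d['Rw'].round(2).tolist())
    for t in ['chassis','cover','cover_handle','cover_hole','cover_slot','stud','stud_top','pin_foot','can_tipped','can_2','transformer','tape_roll','heat_sink']:
        for r in eyes.look_for(n,t)[:3]:
            i,j=map(int,r['pixel']); print(t,round(r['p'],2),(i,j),P[i,j].round())
print(bot.read_clock(), bot.read_tool_rot())
E
python3 a.py
```

```text
pics
rig.py
top 45.91596625820026 [ 379.   24. 1231.] [[0.01, -0.99, 0.17], [-1.0, -0.02, -0.03], [0.03, -0.17, -0.98]]
chassis 0.72 (193, 393) [ 605. -197.   24.]
cover 0.67 (200, 231) [579. 222.  30.]
cover 0.44 (234, 401) [ 491. -204.   86.]
cover_handle 0.96 (199, 232) [586. 224.   4.]
cover_handle 0.41 (172, 401) [ 651. -211.   66.]
cover_hole 0.62 (204, 230) [568. 223.  34.]
cover_slot 0.67 (202, 232) [573. 219.  34.]
stud 0.55 (236, 400) [ 486. -201.   87.]
stud_top 0.57 (237, 400) [ 484. -202.   81.]
pin_foot 0.82 (195, 390) [ 601. -191.   13.]
can_tipped 0.6 (206, 398) [ 564. -201.   67.]
can_2 0.48 (170, 401) [ 659. -212.   58.]
can_2 0.44 (191, 401) [ 603. -210.   64.]
transformer 0.85 (255, 312) [440.  13.  43.]
transformer 0.3 (208, 400) [ 559. -207.   61.]
tape_roll 0.85 (194, 323) [603. -15.   2.]
tape_roll 0.63 (194, 396) [ 595. -198.   60.]
heat_sink 0.7 (232, 308) [501.  23.   6.]
side 43.94132163128633 [ 464. -712.  694.] [[0.99, -0.08, 0.1], [-0.13, -0.65, 0.75], [0.01, -0.75, -0.66]]
chassis 0.75 (304, 358) [ 604. -225.   24.]
cover 0.61 (216, 249) [432.  -8.  40
[... 287 characters left out ...]
223.   4.]
stud_top 0.72 (291, 326) [ 551. -214.   52.]
stud_top 0.56 (283, 285) [ 486. -212.   80.]
pin_foot 0.71 (304, 363) [ 616. -213.    6.]
pin_foot 0.61 (151, 307) [573. 239.   4.]
can_tipped 0.72 (292, 326) [ 551. -215.   51.]
can_tipped 0.47 (154, 304) [564. 225.   6.]
can_tipped 0.18 (307, 361) [ 608. -229.   20.]
can_2 0.93 (296, 354) [ 596. -225.   47.]
can_2 0.91 (292, 387) [ 650. -226.   49.]
transformer 0.77 (219, 253) [439. -16.  38.]
transformer 0.23 (293, 390) [ 655. -227.   48.]
tape_roll 0.62 (219, 325) [582.   7.   1.]
heat_sink 0.55 (216, 284) [500.   1.  23.]
heat_sink 0.53 (305, 362) [ 613. -217.    9.]
1.4 [2.08292676e-05 9.78362179e-01 2.06899604e-01 1.47162378e-05]
```

```bash
python3 -c "
import cv2
a=cv2.imread('pics/top0.png')[110:290,180:450]
b=cv2.imread('pics/side0.png')[120:350,200:450]
a=cv2.resize(a,(800,533),interpolation=cv2.INTER_CUBIC);cv2.imwrite('pics/t1.png',a)
cv2.imwrite('pics/s1.png',cv2.resize(b,(650,598),interpolation=cv2.INTER_CUBIC))"
```

```text
(no output)
```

View pics/t1.png

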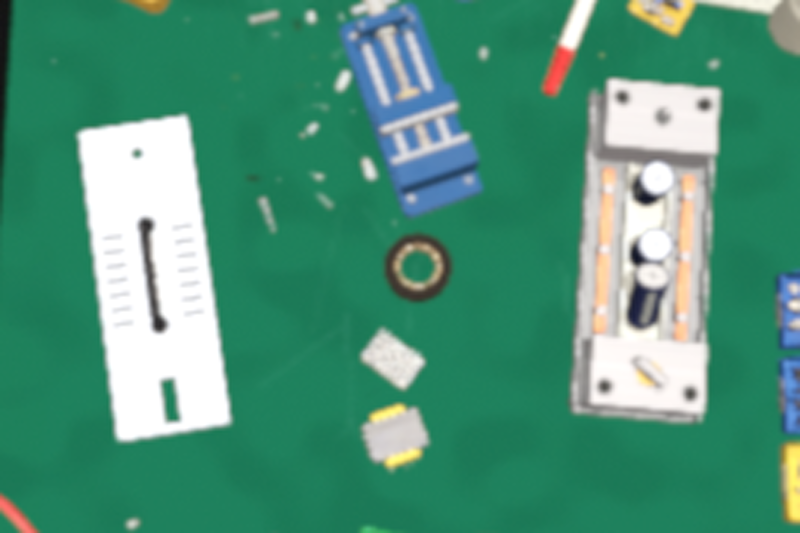

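View pics/s1.png

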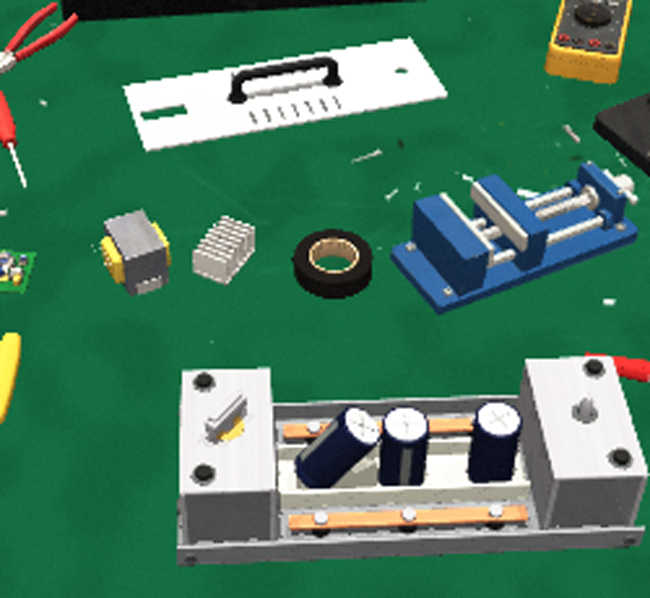

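The top crop shows the cover at left, with its hole away from the robot and its slot near. The chassis is at right, with the tipped can in the -58 place leaning towards +x. The stud is near (650,372), turned roughly +0.8. Next I take a close wrist view of the chassis.

```bash
cat > b.py <<'E'
from h import *
j=bot.ik([540,-205,400],down(0)); print(j)
bot.move_to([540,-205,400],down(0))
d=shot('wrist'); cv2.imwrite('pics/w1.png',d['image']); P=cloud(d); np.savez('w1.npz',P=P,im=d['image'],t=d['t'],Rw=d['Rw'],f=d['f'],c=[d['cx'],d['cy']])
print(np.array(d['mount']).round(2).tolist(),d['fovy'],d['t'].round(),bot.read_clock())
for t in ['stud','stud_top','pin_foot','can_tipped','can_2','chassis']:
    for r in eyes.trace('wrist',t)[:3]:
        m=r['pixels']; print(t,round(r['p'],2),np.round(r['pixel']),m.sum(),np.nanmedian(P[m],0).round(1))
E
python3 b.py
```

```text
[-4.26231157e-01  3.65127620e-01  1.44551887e+00 -4.44089210e-16
  1.33094617e+00  1.14456517e+00]
[[-0.0, -0.95, -0.3, 75.65], [1.0, -0.0, -0.0, 0.58], [0.0, -0.3, 0.95, 29.94], [0.0, 0.0, 0.0, 1.0]] 62.083151052301716 [ 615. -206.  370.] 3.05
stud 0.57 [243. 310.] 368 [ 489.8 -201.7   84.1]
stud 0.39 [133. 118.] 2613 [584.5 -10.   18.6]
stud_top 0.95 [241. 310.] 422 [ 489.1 -201.8   83.6]
pin_foot 0.7 [131. 308.] 25273 [ 592.7 -208.2   17. ]
can_tipped 0.86 [163. 314.] 1236 [ 562.7 -206.5   59.5]
can_tipped 0.63 [242.   5.] 355 [458.9 160.7   5.4]
can_2 0.84 [122. 322.] 845 [ 598.  -210.2   62.8]
can_2 0.67 [ 52. 321.] 1141 [ 654.7 -213.3   62.7]
can_2 0.57 [266. 127.] 2258 [440.7   2.   39.2]
chassis 0.72 [125. 306.] 25548 [ 593.5 -207.6   16.9]
```

View pics/w1.png

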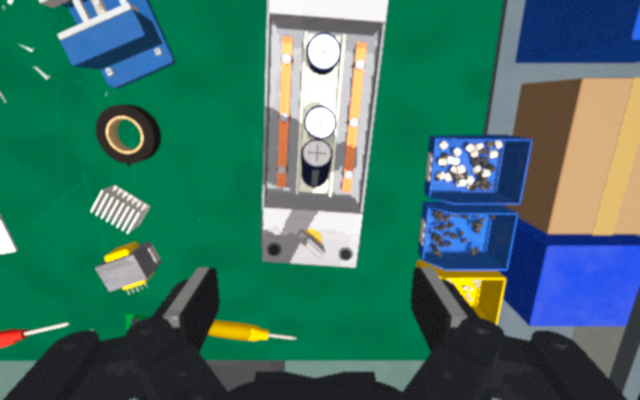

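The picture shows the stud near (241,310), its cross-bar diagonal, and the tipped can at (163,314). The +x bridge is cut off at the top, so I step forward and fit the geometry.

```bash
cat > c.py <<'E'
from h import *
bot.move_to([595,-207,390],down(0))
d=shot('wrist'); cv2.imwrite('pics/w2.png',d['image']); P=cloud(d); np.savez('w2.npz',P=P,im=d['image'],t=d['t'],Rw=d['Rw'],f=d['f'],c=[d['cx'],d['cy']])
X,Y,Z=P[...,0],P[...,1],P[...,2]
near=(abs(Y+207)<75)&(X>430)&(X<780)
s=near&(Z>61)&(Z<69); print('seat z',np.nanmedian(Z[s]))
q=P[s][:,:2].astype(np.float32)
# drop isolated can tops : keep |chassis x|>80
q=q[(abs(q[:,0]-np.nanmedian(X[near&(Z>61)&(Z<69)]))>-1)]
rc=cv2.minAreaRect(q); print('seat rect (282x96)',rc)
h=near&(Z>78)&(Z<92)&(X<520); b=P[h]; print('stud pts',h.sum(),b.mean(0),b[:,2].max())
rs=cv2.minAreaRect(b[:,:2].astype(np.float32)); print('stud rect',rs)
u,sv,vt=np.linalg.svd(b[:,:2]-b[:,:2].mean(0)); print('stud dir',np.arctan2(vt[0,1],vt[0,0])%np.pi)
h=near&(Z>74)&(X>620); b=P[h]; print('pin',h.sum(),b.mean(0) if h.sum() else 0)
for t in ['stud_top','can_tipped','can_2']:
    for r in eyes.trace('wrist',t)[:2]:
        m=r['pixels']; b=P[m]; print(t,round(r['p'],2),np.round(r['pixel']),m.sum(),np.nanmedian(b,0).round(1))
        if t!='stud_top':
            k=b[b[:,2]>55]; print('  hi',k[:,:2].min(0),k[:,:2].max(0),np.nanmax(b[:,2]))
            print('  z by x',[(x,np.nanpercentile(b[abs(b[:,0]-x)<2,2],80).round(1)) for x in range(520,680,6) if (abs(b[:,0]-x)<2).sum()>3])
print(bot.read_clock())
cv2.imwrite('pics/w2c.png',cv2.resize(d['image'][60:360,210:430],(586,800))[:600] if 0 else cv2.resize(d['image'][40:340,200:440],(480,600)))
E
python3 c.py
```

```text
seat z 65.65733538241136
seat rect (282x96) ((598.3479614257812, -210.03125), (96.1691665649414, 282.2785339355469), 85.80345916748047)
stud pts 340 [ 489.39992336 -202.03058797   84.25373847] 89.14119513560775
stud rect ((488.0626220703125, -202.41348266601562), (31.68871307373047, 8.496260643005371), 49.16669464111328)
stud dir 0.8503786943528335
pin 89 [ 709.61582847 -217.95931595   78.9828315 ]
stud_top 0.93 [299. 305.] 386 [ 490.3 -202.5   83.4]
stud_top 0.32 [180. 318.] 1040 [ 602.7 -210.3   62.5]
can_tipped 0.65 [217. 314.] 1014 [ 566.3 -206.6   60.5]
  hi [ 548.75760821 -221.8011495 ] [ 584.65682779 -193.09283934] 70.30854951230936
  z by x [(532, np.float64(26.9)), (538, np.float64(38.4)), (544, np.float64(47.4)), (550, np.float64(56.9)), (556, np.float64(65.1)), (562, np.float64(68.1)), (568, np.float64(64.4)), (574, np.float64(60.6)), (580, np.float64(57.3))]
can_tipped 0.54 [254. 124.] 1411 [505.   10.7  16.7]Traceback (most recent call last):
  File "c.py", line 19, in <module>
    k=b[b[:,2]>55]; print('  hi',k[:,:2].min(0),k[:,:2].max(0),np.nanmax(b[:,2]))
                                 ~~~~~~~~~~~^^^
    return umr_minimum(a, axis, None, out, keepdims, initial, where)
ValueError: zero-size array to reduction operation minimum which has no identity
```

Seat rectangle fits at 282.3×96.2 mm. That puts the chassis at (598.3, -210.0) with yaw -0.073, and stud and pin agree within 1.5 mm. The can axis matches a tilt of 0.59 with its base at chassis x≈-58. Now I right the can and turn the stud.

```bash
cat >> h.py <<'E'
C=np.array([598.35,-210.03]); CY=np.radians(175.803-180)
def ch(x,y,z):  # chassis -> world
    return np.array([C[0]+x*np.cos(CY)-y*np.sin(CY), C[1]+x*np.sin(CY)+y*np.cos(CY), z])
def tilted(t,yaw=CY): return R.from_euler('z',yaw)*R.from_euler('y',t)*R.from_euler('x',np.pi)
def tcp(g,r,L=155): return g-r.apply([0,0,L])
E
cat > d.py <<'E'
from h import *
th=.59; base=np.array([-58.2,15.]); ax=np.array([np.sin(th),np.cos(th)])
g=base+38*ax; edge=np.array([-45.7,6.7])
r=tilted(.45); G=ch(g[0],0,g[1]); T=tcp(G,r)
bot.move_gripper(55,30)
bot.move_to(T-r.apply([0,0,1])*75,quat(r))
bot.servo_line(T,quat(r),speed=120)
bot.move_gripper(20,30); print('w',bot.read_grip_width(),bot.read_grip_force())
for k in range(1,6):
    a=k/5*th; v=g-edge; c,s=np.cos(a),np.sin(a)
    w=edge+np.array([c*v[0]-s*v[1], s*v[0]+c*v[1]])+k/5*np.array([2.5,1.5])
    r=tilted(.45-a); bot.servo_line(tcp(ch(w[0],0,w[1]),r),quat(r),speed=80)
print('F',bot.read_ft_force(),bot.read_grip_width())
bot.move_gripper(55,30); bot.dwell(.2)
r=tilted(.45-th); T=tcp(ch(w[0],0,w[1]),r)
bot.servo_line(T-r.apply([0,0,1])*70,quat(r),speed=200)
# stud
S=ch(-112,0,0); S[:2]+=[.5,-.2]; y0=.855; bot.move_gripper(30,30)
bot.move_to([*S[:2],320],down(y0)); bot.servo_line([*S[:2],246],down(y0),speed=100)
bot.move_gripper(2,30); print('stud w',bot.read_grip_width())
for k in (1,2,3): bot.servo_line([*S[:2],246],down(y0+(CY-y0)*k/3),speed=100)
print('M',bot.read_moment()); bot.move_gripper(30,30)
bot.servo_line([*S[:2],330],down(CY),speed=200)
bot.move_to([595,-207,390],down(0))
d=shot('wrist'); P=cloud(d); X,Y,Z=P[...,0],P[...,1],P[...,2]
cv2.imwrite('pics/w3c.png',cv2.resize(d['image'][40:340,200:440],(480,600)))
h=(abs(Y+207)<60)&(Z>78)&(Z<92)&(X<520); b=P[h][:,:2]; print('stud',cv2.minAreaRect(b.astype(np.float32)))
u,sv,vt=np.linalg.svd(b-b.mean(0)); print('stud rel',(np.arctan2(vt[0,1],vt[0,0])-CY+1.57)%np.pi-1.57, bot.read_clock())
E
python3 d.py
```

```text
w 29.565684833967744 29.934885799884796
F [ 0.07139366 -0.88239786 -0.41853701] 29.17320501498513
stud w 8.166423812161145
M [ 0.73199578  0.39632267 -0.08200462]
stud ((487.6808776855469, -201.9494171142578), (8.97326374053955, 31.543289184570312), 85.02588653564453)
stud rel -0.018076453752067456 14.475
```

View pics/w3c.png

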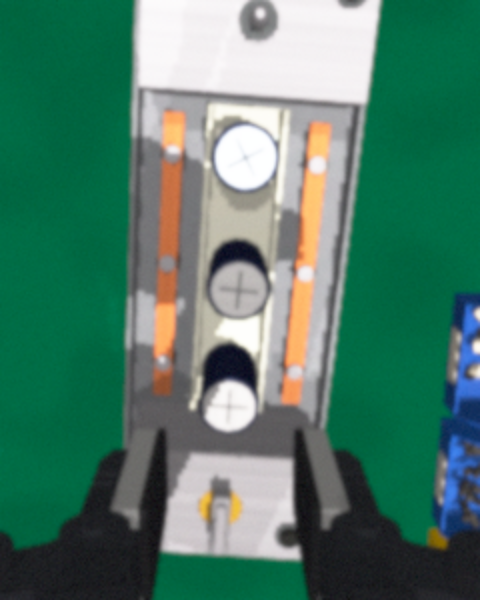

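All three cans now stand (tops at (245,157), (239,288), (230,405)), and the stud is lengthwise at (220,515), 0.02 off by measurement. Now the cover.

```bash
cat > e.py <<'E'
from h import *
bot.move_gripper(40,60)
bot.move_to([575,222,390],down(.13))
d=shot('wrist'); P=cloud(d); cv2.imwrite('pics/w4.png',d['image']); X,Y,Z=P[...,0],P[...,1],P[...,2]
near=(abs(X-575)<170)&(abs(Y-222)<85)
h=near&(Z>26)&(Z<40); b=P[h]; print('handle',h.sum(),np.median(b[:,2]),cv2.minAreaRect(b[:,:2].astype(np.float32)))
im=d['image'].astype(int); m=near&(im.min(-1)>150)&(Z<15)
m=cv2.morphologyEx(m.astype(np.uint8),cv2.MORPH_OPEN,np.ones((5,5)))
n,l,st,_=cv2.connectedComponentsWithStats(m); k=1+st[1:,4].argmax()
q=P[(l==k)]; print('plate z',np.median(q[:,2]),'rect(278x96)',cv2.minAreaRect(q[:,:2].astype(np.float32)))
for t in ['cover_hole','cover_slot','cover_handle']:
    for r in eyes.look_for('wrist',t)[:2]:
        i,j=map(int,r['pixel']); print(t,r['p'],(i,j),P[i,j].round(1))
print(bot.read_clock())
E
python3 e.py
```

```text
handle 886 33.37535615875328 ((574.337646484375, 225.10562133789062), (97.6737060546875, 10.006759643554688), 9.907671928405762)
plate z 5.416823040156544 rect(278x96) ((574.31982421875, 225.08248901367188), (279.22015380859375, 98.80120849609375), 9.925122261047363)
cover_hole 0.77 (152, 307) [603.1 231.9  34.9]
cover_hole 0.65 (283, 626) [ 491.8 -168.3    5.8]
cover_slot 0.61 (152, 311) [603.4 228.   33.5]
cover_handle 0.72 (154, 310) [601.4 228.7  34.4]
16.5167
```

View pics/w4.png

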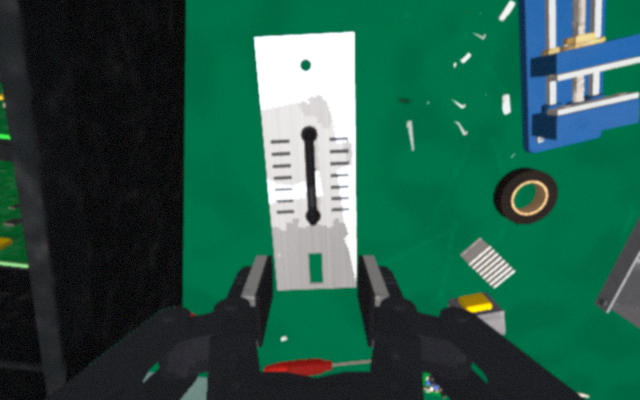

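The plate fits at 279×99 mm, centred at (574.3, 225.1) with yaw 0.173, and the handle fit agrees. I grasp it and check the camera bias in hand.

```bash
cat > f.py <<'E'
from h import *
q=np.array([574.33,225.1]); y=np.radians(9.92)
bot.move_to([*q,260],down(y)); bot.servo_line([*q,183],down(y),speed=100)
bot.move_gripper(5,100); print('w',bot.read_grip_width(),bot.read_grip_force())
f0=np.array(bot.read_ft_force())
bot.servo_line([*q,320],down(y),speed=200); bot.dwell(.2)
print('dF',np.array(bot.read_ft_force())-f0, bot.read_moment(), bot.read_ee_pos())
d=shot('wrist'); P=cloud(d); cv2.imwrite('pics/w5.png',d['image'])
p=np.array(bot.read_ee_pos()); r=rot(bot.read_tool_rot())
L=r.inv().apply((P.reshape(-1,3)-p)).reshape(P.shape)  # tool frame
im=d['image'].astype(int)
h=(im.max(-1)<90)&(L[...,2]>140)&(L[...,2]<157)&(abs(L[...,1])<9)&(L[...,0]>14)
b=L[h]; print('handle tool xyz',h.sum(),np.median(b,0),cv2.minAreaRect(b[:,:2].astype(np.float32)))
m=(abs(L[...,2]-179)<5)&(abs(L[...,1])<60)&(abs(L[...,0])<160); b=L[m]
A=np.c_[b[:,:2],np.ones(len(b))]; print('plate',m.sum(),np.linalg.lstsq(A,b[:,2],rcond=None)[0])
for x in (20,40,60,80): 
    s=b[abs(b[:,0]-x)<3]; print(x,s[:,1].min().round(1),s[:,1].max().round(1)) if len(s) else 0
print(bot.read_clock())
E
python3 f.py
```

```text
w 6.92728149661864 91.72535061836243
dF [ 1.42826125  0.37320208 -8.35337127] [0.0093451  0.00619983 0.00645235] [574.26732589 225.08514122 318.6760824 ]
handle tool xyz 1965 [ 31.44633209   0.35834987 150.79982006] ((30.865137100219727, 0.3629899024963379), (33.6883544921875, 9.545624732971191), 0.506503701210022)
plate 59313 [3.09119874e-03 6.55720227e-04 1.78536187e+02]
20 -48.0 48.6
40 -48.0 48.4
60 -48.0 48.3
80 -48.1 48.2
19.5167
```

View pics/w5.png

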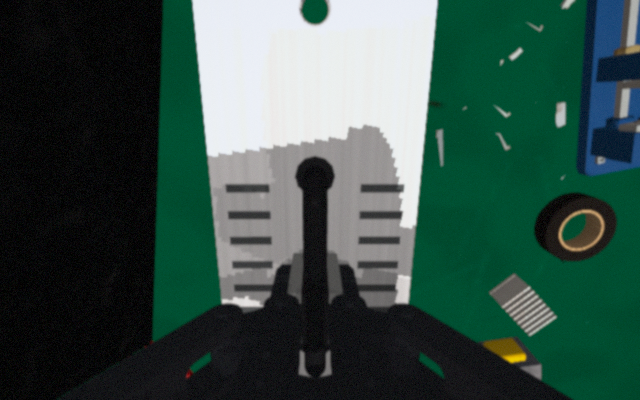

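The cover is gripped and level, with the hole visible at about (10,315). I measure the hole in the tool frame to check the offset along the bar.

```bash
cat > g.py <<'E'
from h import *
d=shot('wrist'); p=np.array(bot.read_ee_pos()); r=rot(bot.read_tool_rot()); P=cloud(d)
L=r.inv().apply((P.reshape(-1,3)-p)).reshape(P.shape)
im=d['image'].astype(int); print(np.array(d['mount'])[:3,2])
sub=(im.min(-1)<150)[:40,285:345]; n,l,st,ce=cv2.connectedComponentsWithStats(sub.astype(np.uint8))
print(st[1:],ce[1:])
M=np.array(d['mount'])
for i in range(1,n):
    x,y,w,hh,a=st[i]
    if a<200: continue
    for nm,(c,v) in dict(left=(285+x-.5,y+hh/2),right=(285+x+w-.5,y+hh/2),top=(285+x+w/2-.5,y-.5),bot=(285+x+w/2-.5,y+hh-.5)).items():
        k=M[:3,:3]@np.array([(c-d['cx'])/d['f'],(v-d['cy'])/d['f'],1]); o=M[:3,3]
        print(nm,[(o+k*(zz-o[2])/k[2])[:2].round(1).tolist() for zz in (179,183)])
E
python3 g.py
```

```text
[-3.01831888e-01 -6.64944762e-04  9.53360933e-01]
[[ 15   0  29  25 590]] [[29.37457627 10.63389831]]
left [[109.3, -5.8], [110.2, -5.9]]
right [[109.3, 5.7], [110.2, 5.9]]
top [[113.9, -0.0], [114.9, -0.0]]
bot [[105.1, -0.0], [105.9, -0.0]]
```

The hole edge puts the cover about 1 mm back from the tool centre, the same bias as in the chassis view, so they largely cancel. I carry the cover over and lower it with force monitoring.

```bash
cat > k.py <<'E'
from h import *
T=ch(.3,.25,0)[:2]
def st(n): print(n,np.array(bot.read_ee_pos()).round(1),np.array(bot.read_ft_force()).round(1),np.array(bot.read_moment()).round(2),round(bot.read_clock(),1))
y=np.radians(9.92); p=bot.read_ee_pos()
for k in (1,2,3,4):
    a=k/4; bot.servo_line([*(np.array(p[:2])*(1-a)+T*a),320],down(y+(CY-y)*a),speed=200)
bot.dwell(.3); st('over')
bot.servo_line([*T,276],down(CY),speed=80); bot.dwell(.3); st('276')
print(bot.servo_line([*T,257],down(CY),speed=25,until_force=6)); st('257')
d=shot('side'); cv2.imwrite('pics/s2.png',cv2.resize(d['image'][220:370,220:460],(800,500)))
E
python3 k.py
```

```text
over [ 598.8 -209.   320.1] [ 0.1 -0.1 -3.1] [0.03 0.04 0.01] 22.6
276 [ 598.7 -209.8  276.4] [ 0.1  0.1 -2.9] [0.03 0.05 0.01] 23.6
False
257 [ 598.7 -209.8  257.2] [ 0.2  0.  -2.4] [ 0.01 -0.02  0.03] 24.5
```

View pics/s2.png

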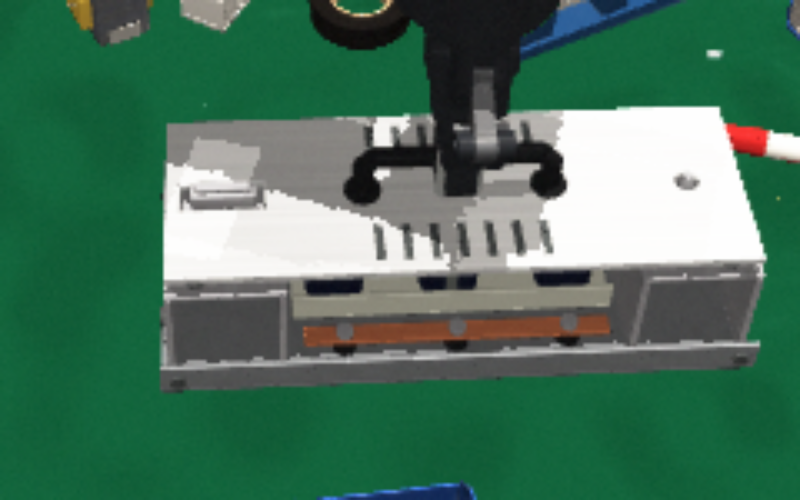

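The cover is threaded: the stud shows in the slot at (222,195) and the pin in the hole at (686,180), with small side forces. Pressing down.

```bash
cat > m.py <<'E'
from h import *
T=ch(.3,.25,0)[:2]
def st(n): print(n,np.array(bot.read_ee_pos()).round(1),np.array(bot.read_ft_force()).round(1),np.array(bot.read_moment()).round(2),round(bot.read_clock(),1))
bot.servo_line([*T,251],down(CY),speed=20); st('251')
for z in np.arange(250,242,-1.):
    bot.servo_line([*T,z],down(CY),speed=10); bot.dwell(.1); st(z)
    if bot.read_ft_force()[2]>17: break
d=shot('side'); P=cloud(d); bot.dwell(.3); st('end')
X,Y,Z=P[...,0],P[...,1],P[...,2]; xc=(X-C[0])*np.cos(CY)+(Y-C[1])*np.sin(CY); yc=-(X-C[0])*np.sin(CY)+(Y-C[1])*np.cos(CY)
for x in (-134,-90,90,130):
    for yy in (-35,30): 
        m=(abs(xc-x)<5)&(abs(yc-yy)<8)&(abs(Z-70)<12); print(x,yy,m.sum(),np.median(Z[m]))
E
python3 m.py
```

```text
251 [ 598.8 -209.8  251.5] [-0.1  0.1  3.1] [ 0.06  0.07 -0.01] 25.0
250.0 [ 598.8 -209.8  250.3] [ 0.9 -0.4  3.8] [-0.03 -0.17  0.02] 25.4
249.0 [ 598.8 -209.8  249.2] [ 0.8 -0.6  4.7] [-0.09 -0.14  0.01] 25.7
248.0 [ 598.8 -209.8  248.3] [ 1.3 -0.4  5.5] [-0.05 -0.16 -0.04] 26.1
247.0 [ 598.8 -209.9  248.1] [-3.   0.7 12.9] [ 0.17  0.43 -0.06] 26.4
246.0 [ 598.7 -209.8  248. ] [-8.3  3.7 22.4] [ 0.52  1.29 -0.04] 26.8
end [ 598.7 -209.8  248. ] [-8.2  3.9 22.3] [ 0.49  1.28 -0.05] 27.1
-134 -35 50 69.03681552609089
-134 30 41 68.61167005211723
-90 -35 48 69.44286394485107
-90 30 48 68.87284141172535
90 -35 53 69.12746969015336
90 30 40 69.39648600496764
130 -35 53 69.27389507388045
130 30 43 68.95254754462371
```

The force steps up sharply at 248 mm and the cover top reads 69 mm at all corners, so it is seated flat with a 22 N push.

```bash
python3 -c "
from rig import bot
print(bot.finish_job(), bot.read_clock())"
```

```text
the job is handed in; nothing more can be done
the job is handed in; nothing more can be done
```

The job is handed in (the rig gave no verdict): the toppled can is upright, the stud is in line (0.02 rad off), and the cover is over the pin and stud, held flat on both seats with a push of about 22 N, at about 27 s of the 64 s allowed.

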